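# Bring the wide-headed gem holder round on the carousel and weigh it

## Task

Turn the carousel by its crank knob until the wide-headed holder is centred in the window of the clear guard, then lift it out through the window and set it down gently, upright, in the middle of the scale's pan. Leave the other holders standing in their cups and do not disturb the loupe, the jar and the white block.

Things in the scene. Friction and masses are not known exactly. Their poses are not given: they have to be found in the camera images.
- dop_wide: The wide-headed holder to be weighed: dark steel, 60 mm tall: round foot 28 mm across and 14 mm high, stem 14 mm across, flat round head 44 mm across filling the top 14 mm (46 to 60 mm above its underside); 0.14 to 0.26 kg. By far the widest head on the carousel; it may stand in any cup. Origin: centre of its underside; z up its axis.
- window (a point): Centre of the window in the clear guard, over the circle the cups travel on, level with the guard's upper face (104 mm above the table). The window is a notch 124 mm wide, open towards the arm; from here it reaches 52 mm inwards to the axis, 30 mm out to the guard's edge, 62 mm to either side. The holder is centred when it stands right below this point.
- axis_top (a point): Point on the carousel's vertical axis, level with the guard's upper face (104 mm above the table). The fixed clear guard is a plate 236 mm square, its underside 100 mm above the table, on four corner posts over a grey base of the same size (faces square to the line from this point to the window). It covers all but the window.
- crank_knob (a point): Middle of the black crank knob above the guard: an upright cylinder 16 mm across, 30 mm tall (118 to 148 mm above the table), 28 mm from the turning axis, on a flat crank arm whose upper face is 116 mm above the table. The knob spins freely on its pin, so it can be held and led round in a circle; the carousel turns with it.
- carousel (a joint): Turning angle in rad, 0 at the start, growing anticlockwise from above. Round plate 224 mm across under the guard, with six cups 60 degrees apart, 88 mm from the axis (32 mm wide inside, floor 32 mm and rim 44 mm above the table; holders stand loosely in them, tops at 92 mm). Turns either way without end or clicks; a little stiff (0.06 N m), stays where left.
- pan_top (a point): Centre of the upper face of the scale's flat round steel pan, 92 mm across, 48 mm above the table, without a rim. The scale is a grey box 150 x 140 x 32 mm, fixed to the table. The pan is sprung: it sinks about 1 to 2 mm under the holder and stops after 4 mm.
- pan: The scale's pan, turned with the scale. Its origin lies 12 mm under the centre of its upper face.
- dop_rod_a: A bystander on the carousel: steel holder with a plain straight stem 14 mm across and no head. Foot disc 28 mm across and 14 mm high, total height 60 mm. Origin: centre of its underside, z up its axis. Must stay standing in its cup.
- dop_rod_b: A bystander on the carousel: steel holder with a plain straight stem 14 mm across and no head. Foot disc 28 mm across and 14 mm high, total height 60 mm. Origin: centre of its underside, z up its axis. Must stay standing in its cup.
- dop_cone_a: A bystander on the carousel: steel holder with a small pointed cone head 22 mm across. Foot disc 28 mm across and 14 mm high, total height 60 mm. Origin: centre of its underside, z up its axis. Must stay standing in its cup.
- dop_cone_b: A bystander on the carousel: steel holder with a small pointed cone head 22 mm across. Foot disc 28 mm across and 14 mm high, total height 60 mm. Origin: centre of its underside, z up its axis. Must stay standing in its cup.
- dop_small: A bystander on the carousel: steel holder with a small flat head only 25 mm across. Foot disc 28 mm across and 14 mm high, total height 60 mm. Origin: centre of its underside, z up its axis. Must stay standing in its cup.
- loupe: Bystander: black loupe, upright cylinder 38 mm across, 30 mm tall; origin under its centre.
- jar: Bystander: small amber jar 42 mm across, 55 mm tall; origin under its centre.
- block: Bystander: white ceramic block 50 x 30 x 25 mm; origin under its centre.
There are look-alikes about, which are no part of the job. Leave any purple look-alike of the part that bears pan_top alone.

How it is judged (in metres and radians):
On the way:
1. the wide-headed holder, still standing in its cup, has been turned to within 20 mm of the window's centre (horizontal distance between dop_wide and window below 0.02 m and height (world z) of dop_wide below 0.04 m and angle between dop_wide's own z axis and vertical below 0.15 rad), for 0.2 s.
At the end, for the whole second after the job is handed in: The wide-headed holder stands upright (within 0.08 rad) and at rest on the scale's pan, its axis within 20 mm of the pan's centre, and the five other holders still stand in their cups on the carousel (horizontal distance between dop_wide and pan_top below 0.02 m and z of dop_wide in the frame of pan_top between -0.004 and 0.004 m and angle between dop_wide's own z axis and vertical below 0.08 rad and linear speed of dop_wide below 0.02 m/s and contact force between dop_wide and pan above 0.3 N and angle between each of dop_rod_a, dop_rod_b, dop_cone_a, dop_cone_b, dop_small's own z axis and vertical below 0.3 rad and height (world z) of each of dop_rod_a, dop_rod_b, dop_cone_a, dop_cone_b, dop_small below 0.04 m); the robot touches nothing.
It fails at once if the holder is pressed or dropped on the pan with more than 25 N (contact force between dop_wide and pan above 25 N).
It fails at once if the wide-headed holder is tipped by more than 0.6 rad (angle between dop_wide's own z axis and vertical above 0.6 rad).
It fails at once if another holder is tipped or lifted out of its cup (angle between any of dop_rod_a, dop_rod_b, dop_cone_a, dop_cone_b, dop_small's own z axis and vertical above 0.4 rad or height (world z) of any of dop_rod_a, dop_rod_b, dop_cone_a, dop_cone_b, dop_small above 0.044 m).
It fails at once if a bystander on the bench is moved by more than 30 mm (distance of any of loupe, jar, block from where it was at the start of the episode above 0.03 m).
It also fails if it takes over 56 s, if anything falls off the work surface, if the arm or the gripper's body presses on something with over 40 N, if the wrist force passes 120 N, or if a joint passes its speed limit or range.

## Robot

A 6-joint arm with a two-finger parallel gripper is mounted at the origin on the work surface. World frame = base frame: x ahead of the robot, y to its left, z up, the work surface at z = 0. Lengths are in mm, angles in rad, forces in N, time in s.
With the tool pointing down it reaches from about 350 to 725 mm from the base axis. Payload 4.3 kg.
Tool frame: the origin (TCP) lies at the very end of the fingers, on their centre line; the grasp point (between the pads) lies ctrl.grip_point_offset behind it (ctrl.grip_point_offset is the distance from the TCP to the grasp point, in mm); z points along the fingers, y is the direction in which the jaws open and shut (so a half turn about z gives the same grasp; the last joint's range is limited). The gripper opens to 85 mm and grips with 20 to 120 N. Pads are 22 mm wide; open, the fingers measure 114 mm over their backs; the gripper's body (76 mm by 85 mm) begins 54 mm behind the grasp point. The pads swing forward as they close: fully open they stand 13 mm farther back than shut.
Start: joints at [1.109, 0.377, 0.081, 1.274, 0, 1.46], TCP at [198.147, 539.819, 231.329] pointing down, gripper open.
Joint ranges: [-2.72, 2.72], [-0.84, 1.66], [-1.02, 1.22], [-1.77, 2.12], [-1.37, 1.28], [-3.14, 3.14]. Speed limits (rad/s): [2.57, 2.57, 3.14, 3.14, 3.14, 3.14].

## Interface

Orientations are given as a unit quaternion [x, y, z, w].
In Python, from bench import status, cams, ctrl gives the robot as it stands. The module is installed in compiled form; this text tells all that it offers.
- The arm moves only by the tool step_arm, never from a script. Its argument "targets" is one flat list of numbers, 7 for each row, row after row: the turn, a rotation vector about the tool's x, y, z in degrees, then the shift along the tool's x, y, z in cm, then the opening in per cent of the stroke, from 0 (shut) to 100 (fully open). A call has 1 to 5 rows; each row is the pose to reach, as a shift and turn from the pose commanded when the call began, along the tool's axes at that moment; what a row does not reach only later rows make up. A row lasts 1/8 s, in which the tool goes at most 62.5 mm and 10.7 degrees, less where a joint would pass 70% of its speed; a pose out of reach is approached as far as the arm can. A call with a gripper value outside its range is refused whole. The fingers move at their own pace and stop on an object; "newtons" is the grip in N (left out, the last holds). Time passes only in rows, so rows that repeat a pose let the fingers close. It gives the time, the measured TCP pose, the force and the opening at its end, in the units of the state.
- status.sense(): the state, without advancing time (a new reading comes with each control period).
- cams.get_image(name): name is "scene" or "side" or "wrist"; returns a dict with "frame" (420x560x3 uint8, blue, green, red), "camera_matrix" (3x3 intrinsics, pixels), "T" (4x4, takes a point from camera to world coordinates). Camera axes: x right, y up, looking along -z (the intrinsics and any distortion apply to the point x, -y, -z); pixel columns grow to the right and rows downward; lengths in mm; the calibration is good to about 2 mm. A picture is of the moment at which its call begins. There is no depth.
- ctrl.finish_job(): hands the job in, once; it reports no verdict.
The state is a dict: "time_s": time; "q": joint angles; "dq": joint speeds; "effort": joint torques, N m; "eef_pos": TCP position; "orientation": TCP orientation; "contact_force": force on the tool from outside, world axes, zero at the start; "wrist_torque": the same for the moment, N m; "width": finger opening in mm.
Only numpy, scipy, OpenCV 4.12 (cv2) and the standard library are available. Lean on these libraries where they do the work, as an engineer would, in place of code of your own. Each camera call takes 0.05 s, during which the arm holds its last target.

## Working session

There is one attempt and no reset: what is moved stays moved. The work goes in short steps, Python scripts to look and compute and a tool call to move; the robot and the scene stay as the last step left them, time stands still between calls to the robot, and variables do not carry over. Pictures are saved under pics/ and viewed, and the job is handed in when it is done.

Besides the shell and the picture viewer there is one more tool, called by a JSON object that holds its "name" and its "arguments". step_arm: Moves the arm, as the interface text tells. Its arguments: {"type":"object","properties":{"targets":{"type":"array","items":{"type":"number"}},"newtons":{"type":"number"}},"required":["targets"]}

```bash
mkdir -p pics; ls; python3 - <<'E'
from bench import status,cams,ctrl
import cv2
print(status.sense(), ctrl.grip_point_offset)
for n in("scene","side","wrist"):
    r=cams.get_image(n); cv2.imwrite(f"pics/{n}0.png",r["frame"]); print(n,r["camera_matrix"].tolist(),r["T"].round(3).tolist(),[k for k in r])
E
```

```text
pics
{'time_s': 0.0, 'q': array([1.10866558e+00, 3.78102194e-01, 7.96419579e-02, 1.27441912e+00,
       1.04503450e-05, 1.46051811e+00]), 'dq': array([-0.00177172, -0.0001456 ,  0.00299813, -0.00028051, -0.00015116,
       -0.00243385]), 'effort': array([-8.28255143e-04, -4.63597083e+01,  2.69878113e+01,  2.07462214e-02,
       -1.87649530e-04, -1.09978842e-05]), 'eef_pos': array([197.85080263, 539.18799407, 230.34477442]), 'orientation': array([ 1.75020089e-01,  9.84564312e-01, -9.97674295e-04, -2.99046248e-04]), 'contact_force': array([-0.07514681, -0.09210488, -0.29549692]), 'wrist_torque': array([ 0.01801464, -0.00689739,  0.02159681]), 'width': 85.39521365940509} 18.700000000000003
scene [[502.13522541849545, 0.0, 274.288779271865], [0.0, 502.13522541849545, 214.6818717954233], [0.0, 0.0, 1.0]] [[-0.481, -0.692, 0.538, 1099.9], [0.877, -0.369, 0.309, 293.605], [-0.015, 0.62, 0.784, 1024.278], [0.0, 0.0, 0.0, 1.0]] ['frame', 'camera_matrix', 'T']
side [[408.7513451047183, 0.0, 281.8357202440941], [0.0, 408.7513451047183, 210.24539969068465], [0.0, 0.0, 1.0]] [[-0.834, 0.34, -0.433, 48.182], [-0.551, -0.543, 0.634, 498.875], [-0.019, 0.768, 0.64, 661.458], [0.0, 0.0, 0.0, 1.0]] ['frame', 'camera_matrix', 'T']
wrist [[363.5408697452017, 0.0, 275.78904157760303], [0.0, 363.5408697452017, 209.67204494368505], [0.0, 0.0, 1.0]] [[0.345, -0.893, -0.289, 124.025], [0.939, 0.327, 0.108, 568.173], [-0.002, -0.309, 0.951, 373.06], [0.0, 0.0, 0.0, 1.0]] ['frame', 'camera_matrix', 'T']
```

View pics/scene0.png

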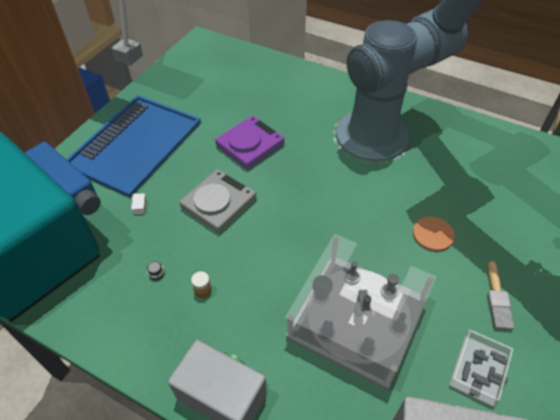

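View pics/side0.png

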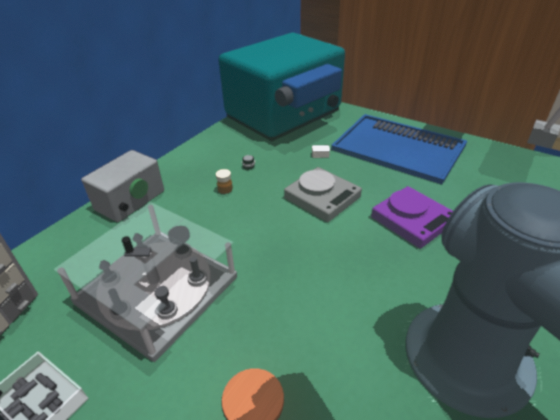

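View pics/wrist0.png

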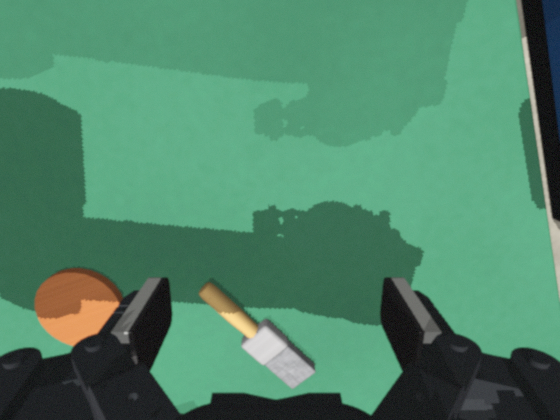

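The scene view shows the carousel at about (360,320), the grey scale at (215,198), and its purple look-alike at (250,142), which I will leave alone. The side view shows the carousel at (150,270) and the grey scale at (320,190). I'll enlarge both.

```bash
cat > h.py <<'E'
import numpy as np,cv2
from bench import status,cams,ctrl
def ray(r,u,v):
    K=r["camera_matrix"];T=r["T"]
    d=np.array([(u-K[0,2])/K[0,0],-(v-K[1,2])/K[1,1],-1.])
    return T[:3,3],T[:3,:3]@d
def onz(r,u,v,z):
    o,d=ray(r,u,v); return o+d*(z-o[2])/d[2]
def proj(r,p):
    K=r["camera_matrix"];T=r["T"]
    c=T[:3,:3].T@(np.array(p,float)-T[:3,3]); 
    return np.array([K[0,0]*c[0]/-c[2]+K[0,2],K[1,1]*-c[1]/-c[2]+K[1,2]])
def two(r1,a,r2,b):
    o1,d1=ray(r1,*a);o2,d2=ray(r2,*b);d1=d1/np.linalg.norm(d1);d2=d2/np.linalg.norm(d2)
    s=np.linalg.lstsq(np.c_[d1,-d2],o2-o1,rcond=None)[0]
    p,q=o1+s[0]*d1,o2+s[1]*d2
    return (p+q)/2,np.linalg.norm(p-q)
def crop(f,x,y,w,h,k,name):
    c=cv2.resize(f[y:y+h,x:x+w],None,fx=k,fy=k,interpolation=cv2.INTER_CUBIC)
    for i in range(0,w,20): cv2.putText(c,str(x+i),(i*k,8),0,.3,(0,0,255),1); cv2.line(c,(i*k,10),(i*k,14),(0,0,255),1)
    for i in range(0,h,20): cv2.putText(c,str(y+i),(0,i*k+3),0,.3,(0,0,255),1); cv2.line(c,(22,i*k),(26,i*k),(0,0,255),1)
    cv2.imwrite(name,c)
E
python3 - <<'E'
from h import *
import pickle
R={n:cams.get_image(n) for n in("scene","side")}
pickle.dump(R,open("R0.pkl","wb"))
crop(R["scene"]["frame"],280,230,160,155,5,"pics/c1.png") if 0 else crop(R["scene"]["frame"],280,230,160,150,4,"pics/c1.png")
crop(R["side"]["frame"],55,195,190,150,4,"pics/c2.png")
for u,v in((362,318),(212,198)): print(onz(R["scene"],u,v,48))
for u,v in((150,270),(318,182)): print(onz(R["side"],u,v,48))
E
```

```text
[587.60185024 208.77569869  48.        ]
[ 456.97243252 -256.88192339   48.        ]
[584.6654497  189.01982408  48.        ]
[ 447.0669221  -251.09372839   48.        ]
```

View pics/c1.png

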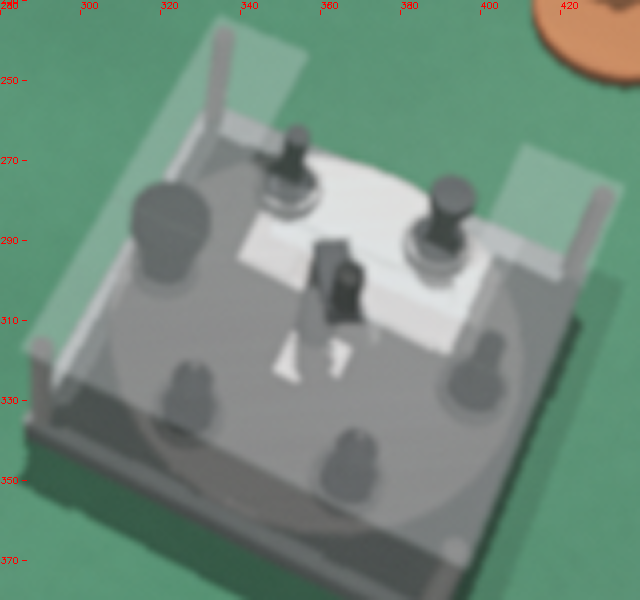

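View pics/c2.png

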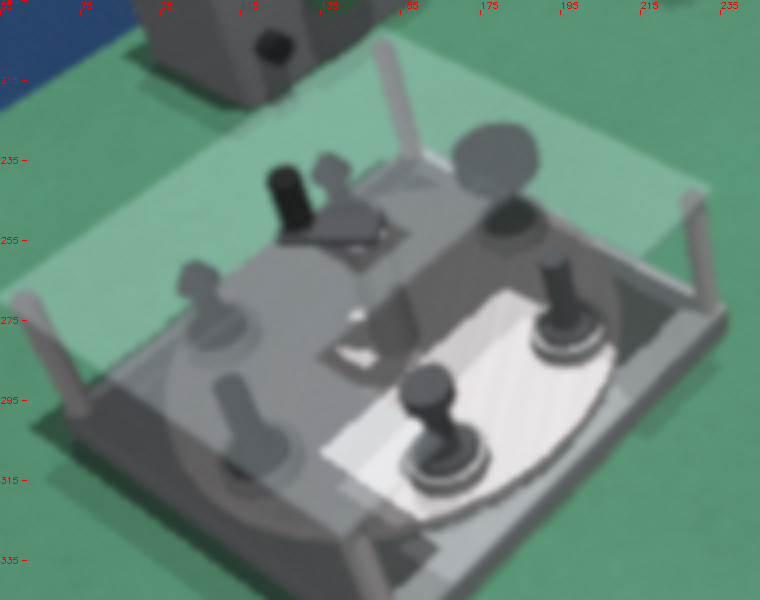

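```bash
python3 - <<'E'
from h import *
import pickle
R=pickle.load(open("R0.pkl","rb"));S,D=R["scene"],R["side"]
for n,p in dict(cornL=(335,234),notchL=(357,244.5),nIL=(339.5,294.5),nIR=(391.5,318.5),notchR=(411,266),cornR=(436,276.5),cornF=(286,317)).items(): print("scene",n,onz(S,*p,104).round(1))
for n,p in dict(cornF=(151,203),cornL=(233,242),cornFR=(54,268),nL=(215,259),).items(): print("side",n,onz(D,*p,104).round(1))
print("wide 92",onz(S,322.5,283,92),two(S,(322.5,282),D,(179,233)))
print("knobtop",two(S,(367,296.5),D,(126.5,238)),onz(S,367,296.5,148),onz(D,126.5,238,148))
for n,a,b in(("small",(393,278.5),(161.5,291)),("rod",(354.3,263.5),(193.5,260.5))): print(n,two(S,a,D,b))
crop(S["frame"],160,150,130,160,4,"pics/c3.png"); crop(D["frame"],205,135,170,90,4,"pics/c4.png")
E
```

```text
scene cornL [452.4  79.6 104. ]
scene notchL [455.8 134.7 104. ]
scene nIL [589.5 152.1 104. ]
scene nIR [590.1 265.9 104. ]
scene notchR [453.2 258.9 104. ]
scene cornR [453.4 314.1 104. ]
scene cornF [687.2  78.5 104. ]
side cornF [682.8  79.1 104. ]
side cornL [452.9  78.6 104. ]
side cornFR [690.5 309.8 104. ]
side nL [453.  132.4 104. ]
wide 92 [574.54667628 107.00719252  92.        ] (array([572.66224191, 106.90668025,  91.69867732]), np.float64(2.1081599913726663))
knobtop (array([592.75304849, 208.37921118, 148.46987832]), np.float64(0.22618729367948878)) [592.43477463 208.22529914 148.        ] [593.2525516  208.23435457 148.        ]
small (array([492.1952036 , 234.67908641,  90.76143047]), np.float64(0.7773235451895202))
rod (array([495.78603583, 147.40383528,  89.55290199]), np.float64(1.1229102968090963))
```

View pics/c3.png

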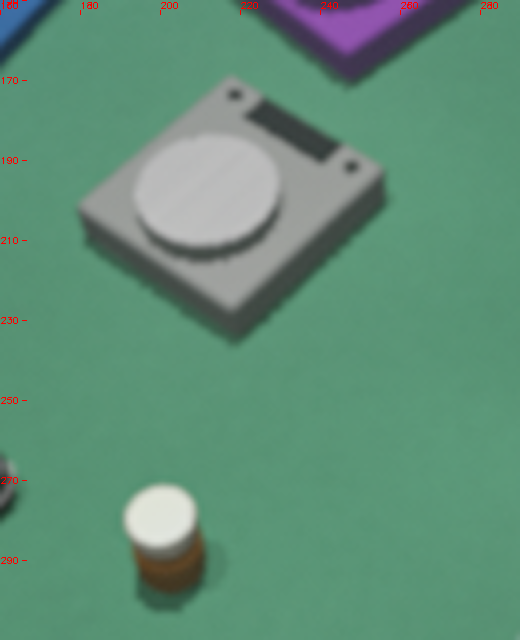

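View pics/c4.png

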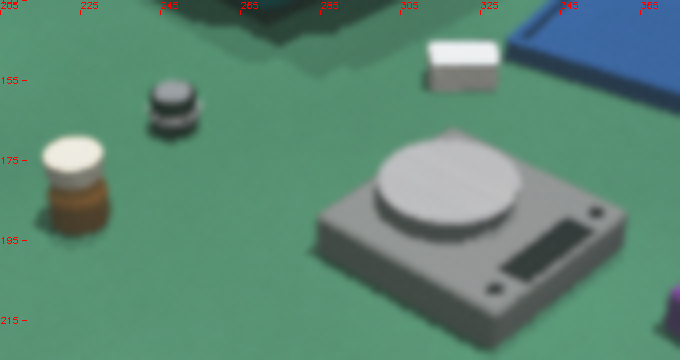

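The wide-headed holder is at scene (322,282) and side (179,233). Its head is about 44 mm across, the other heads are clearly narrower, and triangulation puts its top at 91.7 mm against the expected 92. The knob top comes out at 148.5 mm against 148. Next I'll refine the pan and axis.

```bash
cat > plan.py <<'E'
import numpy as np,json,os
from scipy.spatial.transform import Rotation as Ro
# commanded pose store
def load():
    if os.path.exists("cmd.json"):
        j=json.load(open("cmd.json"));return np.array(j["p"]),np.array(j["R"])
    y=np.deg2rad(159.85); q1,q6=1.109,1.46; y=q1-q6+np.pi
    x=np.array([np.cos(y),np.sin(y),0]);z=np.array([0,0,-1.]);return np.array([198.147,539.819,231.329]),np.c_[x,np.cross(z,x),z]
def save(p,R): json.dump(dict(p=list(p),R=R.tolist()),open("cmd.json","w"))
def to(p,yaw=np.pi):
    P,R=load();x=np.array([np.cos(yaw),np.sin(yaw),0]);z=np.array([0,0,-1.]);G=np.c_[x,np.cross(z,x),z]
    return np.rad2deg(Ro.from_matrix(R.T@G).as_rotvec()).round(2), (R.T@(np.array(p)-P)/10).round(2)
def apply(rot,sh):
    P,R=load(); save(P+R@np.array(sh)*10, R@Ro.from_rotvec(np.deg2rad(rot)).as_matrix())
    print("cmd",load()[0].round(2))
E
python3 - <<'E'
from h import *
import pickle
from plan import *
R=pickle.load(open("R0.pkl","rb"));S,D=R["scene"],R["side"]
C={}
for r,n,(x,y,w,h),th in((S,"scene",(180,160,70,60),175),(D,"side",(290,160,60,40),175)):
    g=r["frame"].min(2)[y:y+h,x:x+w]
    print(n,np.percentile(g,[5,25,50,75,95]))
    for th in (165,172,180):
        m=(g>th).astype(np.uint8);cs,_=cv2.findContours(m,0,1);c=max(cs,key=cv2.contourArea)
        e=cv2.fitEllipse(c);print(th,e); p=(e[0][0]+x,e[0][1]+y); print(onz(r,*p,48).round(1),[onz(r,*p,48)])
# knob mask
for r,n,(x,y,w,h) in((S,"scene",(355,285,25,35)),(D,"side",(115,230,25,30))):
    g=r["frame"].max(2)[y:y+h,x:x+w]; print(n);print(g[::1,::2])
E
```

```text
scene [ 61.  89.  95. 155. 187.]
165 ((31.237154006958008, 36.5720100402832), (26.000503540039062, 35.5096549987793), 79.98653411865234)
[ 453.9 -261.2   48. ] [array([ 453.87059092, -261.23498198,   48.        ])]
172 ((31.247238159179688, 36.66529083251953), (25.33809471130371, 34.47542190551758), 79.87824249267578)
[ 454.1 -261.    48. ] [array([ 454.12153083, -261.03999923,   48.        ])]
180 ((31.283342361450195, 36.92555236816406), (24.12224578857422, 33.51326370239258), 80.08712768554688)
[ 454.8 -260.5   48. ] [array([ 454.81167821, -260.47825874,   48.        ])]
side [ 69.95  87.   116.   149.   190.  ]
165 ((27.05194664001465, 19.669095993041992), (19.048458099365234, 34.122249603271484), 91.05914306640625)
[ 454.2 -258.7   48. ] [array([ 454.15121257, -258.67474162,   48.        ])]
172 ((27.038293838500977, 19.66435432434082), (18.724079132080078, 33.121803283691406), 91.11799621582031)
[ 454.2 -258.7   48. ] [array([ 454.19123238, -258.67443121,   48.        ])]
180 ((26.957218170166016, 19.754261016845703), (17.717668533325195, 32.534912109375), 91.52799224853516)
[ 
[... 2963 characters left out ...]
78 140  46  30  32  35 107 111  96  95]
 [179 178 179 178 154  59  32  34  34  77  99  97  96]
 [178 179 179 179 165  73  31  33  30  63  97  98  98]
 [178 178 179 179 170  90  33  33  35  70  96  99  98]
 [179 179 179 180 171  95  33  34  42  80  98  99  99]
 [178 178 180 179 165  86  43  46  62  87  99  99  98]
 [178 179 178 178 156  82  60  62  79  93  96  96  95]
 [179 177 179 176 147  82  73  74  79  85  85  86  85]
 [178 178 178 170 134  83  77  77  77  77  72  70  69]
 [178 178 174 157 135 106 103 103 103 101  81  71  69]
 [178 177 165 144 140 133 132 132 132 131 107  85  80]
 [177 170 152 142 141 141 140 140 141 141 127 103  88]
 [174 158 143 141 142 140 140 141 142 142 138 125 103]]
```

```bash
python3 - <<'E'
from h import *
from plan import *
import pickle
R=pickle.load(open("R0.pkl","rb"));S,D=R["scene"],R["side"]
print(onz(S,367,298.5,148),onz(D,126.2,239.2,148),two(S,(367,298.5),D,(126.2,239.2)))
for p in((570,196,116),(570,196,32),(595,209,116)): print(p,proj(S,p),proj(D,p))
print(to((594,208,215)))
E
```

```text
[596.55539206 209.90830489 148.        ] [591.18787118 210.67355341 148.        ] (array([594.57349466, 209.26088509, 144.80208398]), np.float64(0.7153406418023338))
(570, 196, 116) [363.5723306  293.14695695] [144.43184179 251.10408993]
(570, 196, 32) [358.76943172 312.34492644] [154.24668129 280.52227208]
(595, 209, 116) [364.80750583 305.48946389] [130.02191797 250.19597457]
(array([  0.  ,   0.  , -20.11]), array([-48.58, -17.55,   1.63]))
```

{"name": "step_arm", "arguments": {"targets": [0, 0, -4, -5, -1.8, 0.2, 50, 0, 0, -8, -10, -3.6, 0.3, 50, 0, 0, -12, -15, -5.4, 0.5, 50, 0, 0, -16, -20, -7.2, 0.7, 50, 0, 0, -20.1, -25, -9, 0.8, 50]}}

```text
time_s: 0.88
eef_pos: [402.9, 367.9, 223.2]
orientation: [-0.001, 1.0, 0.0, -0.0]
contact_force: [0.6, 1.3, -1.0]
width: 43.0
```

```bash
python3 - <<'E'
from h import *
from plan import *
apply((0,0,-20.1),(-25,-9,.8)); print(status.sense()["eef_pos"]); print(to((594,209,200)))
E
```

```text
cmd [401.96 369.35 223.33]
[402.88124997 367.93140396 223.18555916]
(array([ 0.  ,  0.  , -0.01]), array([-19.21, -16.03,   2.33]))
```

{"name": "step_arm", "arguments": {"targets": [0, 0, 0, -4.5, -3.5, 0.5, 50, 0, 0, 0, -9, -7.5, 1, 50, 0, 0, 0, -14, -11.5, 1.6, 50, 0, 0, 0, -18, -15, 2.1, 50, 0, 0, 0, -19.2, -16, 2.3, 50]}}

```text
time_s: 1.5
eef_pos: [595.6, 206.3, 199.3]
orientation: [0.002, 1.0, -0.0, -0.0]
contact_force: [0.1, 0.2, -0.1]
width: 42.8
```

```bash
python3 - <<'E'
from h import *
from plan import *
apply((0,0,0),(-19.2,-16,2.3)); print(status.sense()["eef_pos"])
r=cams.get_image("wrist");cv2.imwrite("pics/w1.png",r["frame"])
for z in(118,148):print(proj(r,(594,209,z)))
g=r["frame"]; 
E
```

```text
cmd [593.93 209.31 200.33]
[595.6384107  206.27552491 199.28427369]
[277.73776158 216.23157657]
[277.98465423 233.28496598]
```

View pics/w1.png

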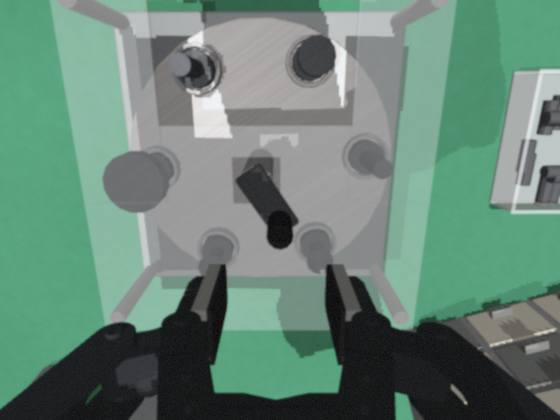

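```bash
python3 - <<'E'
from h import *
from plan import *
print(status.sense()["eef_pos"])
r=cams.get_image("wrist");f=r["frame"];cv2.imwrite("pics/w2.png",f)
print("knob",onz(r,280,236,148),"wide",onz(r,136.5,181.5,92),"small",onz(r,319,56,92), "rod",onz(r,183,66,92))
for n,p in dict(c1=(54,0),c2=(105,330),c3=(406,331)).items(): print(n,onz(r,*p,104))
crop(f,220,150,100,110,5,"pics/w2c.png")
E
```

```text
[595.86281315 206.15179889 199.12033953]
knob [595.84962424 209.9771648  148.        ] wide [576.80994467 109.43859952  92.        ] small [495.65806398 235.43598294  92.        ] rod [501.15096014 148.55863514  92.        ]
c1 [465.93171052  79.64153403 104.        ]
c2 [691.12169156  75.44760626 104.        ]
c3 [692.99763667 307.40837679 104.        ]
```

View pics/w2c.png

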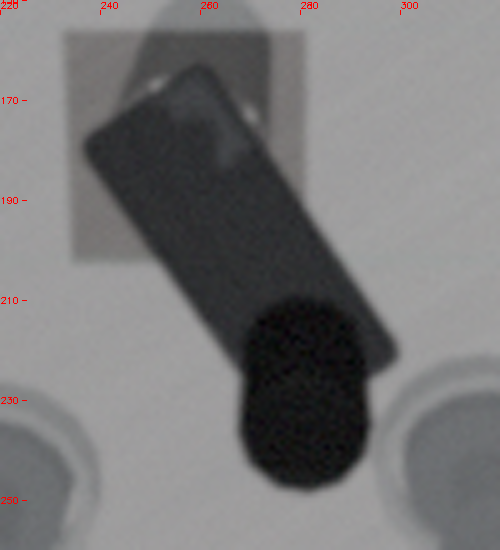

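The knob top is at (281,236) in the wrist view, which puts it at about (595.5,210). It is 28 mm from an axis at (571,196), which agrees with the given radius. I'll descend over it.

{"name": "step_arm", "arguments": {"targets": [0, 0, 0, 0, 0.2, 2, 50, 0, 0, 0, 0, 0.4, 4, 50, 0, 0, 0, 0, 0.4, 6, 50, 0, 0, 0, 0, 0.4, 7.5, 50, 0, 0, 0, 0, 0.4, 7.5, 50]}}

```text
time_s: 2.22
eef_pos: [591.9, 213.7, 124.3]
orientation: [-0.0, 1.0, -0.0, -0.001]
contact_force: [0.3, -0.5, 0.3]
width: 42.7
```

```bash
python3 - <<'E'
from h import *
s=status.sense();print(s["eef_pos"],s["contact_force"],s["orientation"])
r=cams.get_image("wrist");f=r["frame"];crop(f,200,180,160,110,5,"pics/w3.png")
E
```

```text
[591.88092623 213.68719192 124.26768627] [ 0.26359797 -0.45257297  0.30369784] [-2.11896143e-04  9.99999027e-01 -1.83156017e-04 -1.36639362e-03]
```

View pics/w3.png

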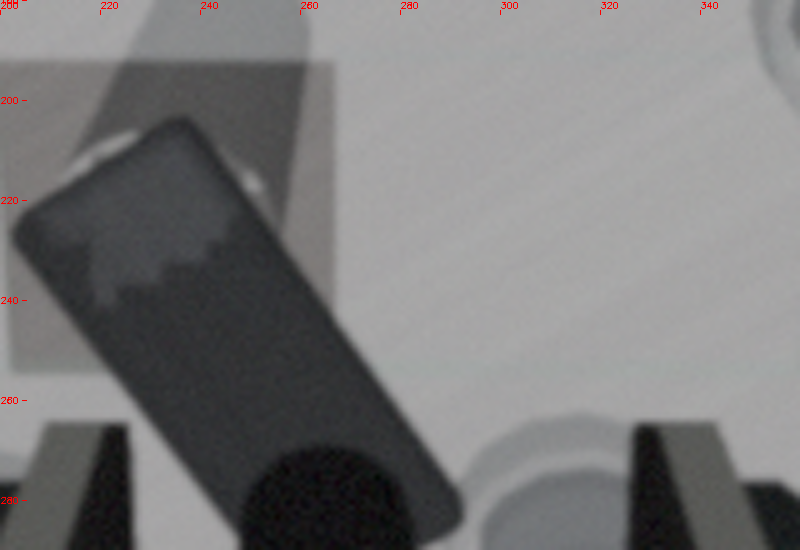

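{"name": "step_arm", "arguments": {"targets": [0, 0, 0, -0.2, -0.4, 0.3, 50, 0, 0, 0, -0.2, -0.4, 0.3, 50, 0, 0, 0, -0.2, -0.4, 0.3, 50]}}

```text
time_s: 2.65
eef_pos: [596.0, 208.9, 122.7]
orientation: [0.001, 1.0, 0.0, 0.0]
contact_force: [-0.4, -0.1, -0.1]
width: 42.5
```

```bash
python3 - <<'E'
from h import *
from plan import *
apply((0,0,0),(0,.4,7.5));apply((0,0,0),(-.2,-.4,.3))
s=status.sense();print(s["eef_pos"],s["contact_force"],s["dq"])
r=cams.get_image("wrist");f=r["frame"];crop(f,200,200,150,110,4,"pics/w4.png")
E
```

```text
cmd [593.93 213.31 125.33]
cmd [595.93 209.31 122.33]
[596.01634224 208.88930126 122.73642443] [-0.40184693 -0.05527117 -0.11983571] [ 0.00260523  0.00056956 -0.00167392  0.00040131  0.00061223 -0.00013747]
```

View pics/w4.png

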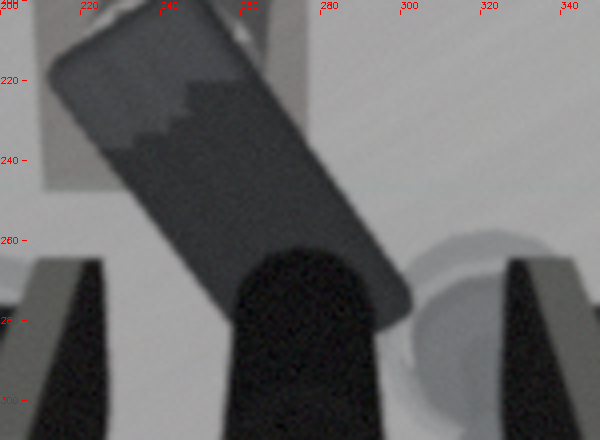

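Tracking agrees with the commands. The knob, at columns 257–293 (centre 275.5), sits midway between the fingertips at 226 and 325. I'll close gently.

{"name": "step_arm", "arguments": {"targets": [0, 0, 0, 0, 0, 0, 10, 0, 0, 0, 0, 0, 0, 10, 0, 0, 0, 0, 0, 0, 10, 0, 0, 0, 0, 0, 0, 10], "newtons": 25}}

```text
time_s: 3.2
eef_pos: [595.7, 208.8, 122.5]
orientation: [0.001, 1.0, -0.0, 0.0]
contact_force: [0.5, -2.2, 1.9]
width: 15.0
```

```bash
python3 - <<'E'
from h import *
s=status.sense();print(s["eef_pos"],s["contact_force"],s["wrist_torque"],s["width"])
import numpy as np
from plan import *
A=np.array([570.8,196.]);P=np.array([595.9,209.3]);print(P-A,np.linalg.norm(P-A),np.degrees(np.arctan2(*(P-A)[::-1])))
for a in range(29,-70,-8):
  q=A+28*np.array([np.cos(np.radians(a)),np.sin(np.radians(a))]); d=q-(A+28*np.array([np.cos(np.radians(28)),np.sin(np.radians(28))])); print(a,(-d[0]/10).round(2),(d[1]/10).round(2))
E
```

```text
[595.717825  208.7531633 122.4864239] [ 0.5472732  -2.21757881  1.89013024] [-0.29037859  0.06735739  0.00173574] 15.04911046618257
[25.1 13.3] 28.4059852847952 27.91824313085768
29 0.02 0.04
21 -0.14 -0.31
13 -0.26 -0.68
5 -0.32 -1.07
-3 -0.32 -1.46
-11 -0.28 -1.85
-19 -0.18 -2.23
-27 -0.02 -2.59
-35 0.18 -2.92
-43 0.42 -3.22
-51 0.71 -3.49
-59 1.03 -3.71
-67 1.38 -3.89
```

{"name": "step_arm", "arguments": {"targets": [0, 0, 0, -0.14, -0.31, 0, 10, 0, 0, 0, -0.26, -0.68, 0, 10, 0, 0, 0, -0.32, -1.07, 0, 10, 0, 0, 0, -0.32, -1.46, 0, 10, 0, 0, 0, -0.28, -1.85, 0, 10]}}

```text
time_s: 3.82
eef_pos: [600.0, 190.1, 122.6]
orientation: [0.001, 1.0, 0.0, 0.001]
contact_force: [4.2, 1.8, -1.4]
width: 14.7
```

```bash
python3 - <<'E'
from h import *
from plan import *
apply((0,0,0),(-.28,-1.85,0))
s=status.sense();print(s["eef_pos"],s["contact_force"],s["wrist_torque"],s["width"])
r=cams.get_image("wrist");cv2.imwrite("pics/w5.png",r["frame"])
E
```

```text
cmd [598.73 190.81 122.33]
[600.0296942  190.11579664 122.58256151] [ 4.15305393  1.77364416 -1.41766144] [ 0.45021543 -0.96735805 -0.04653874] 14.734482709320718
```

View pics/w5.png

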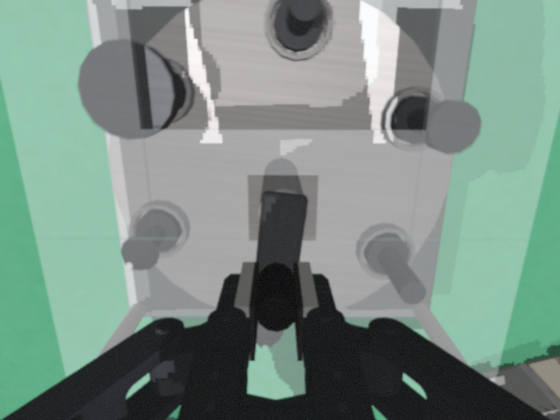

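{"name": "step_arm", "arguments": {"targets": [0, 0, 0, 0.1, -0.38, 0, 10, 0, 0, 0, 0.25, -0.74, 0, 10, 0, 0, 0, 0.44, -1.07, 0, 10, 0, 0, 0, 0.67, -1.37, 0, 10, 0, 0, 0, 0.95, -1.64, 0, 10]}}

```text
time_s: 4.5
eef_pos: [590.6, 172.3, 122.6]
orientation: [0.001, 1.0, -0.001, 0.002]
contact_force: [5.6, -2.0, -1.6]
width: 15.2
```

```bash
python3 - <<'E'
from h import *
from plan import *
apply((0,0,0),(.95,-1.64,0))
s=status.sense();print(s["eef_pos"],s["contact_force"],s["wrist_torque"],s["width"])
r=cams.get_image("wrist");cv2.imwrite("pics/w6.png",r["frame"]);r=cams.get_image("side");crop(r["frame"],55,195,190,150,4,"pics/s6.png")
E
```

```text
cmd [589.22 174.41 122.33]
[590.60865147 172.30898976 122.55591967] [ 5.5874595  -2.01982089 -1.55390754] [-0.34064447 -1.05698212 -0.01643232] 15.157150736074193
```

View pics/w6.png

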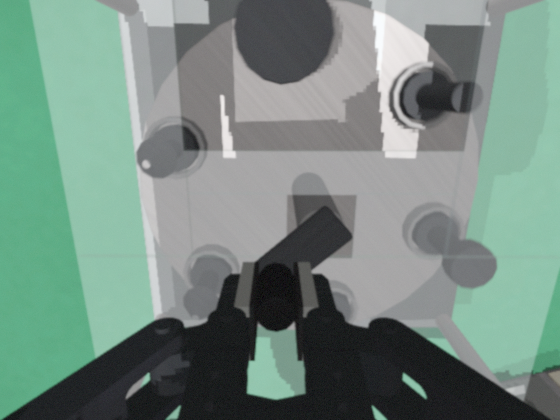

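View pics/s6.png

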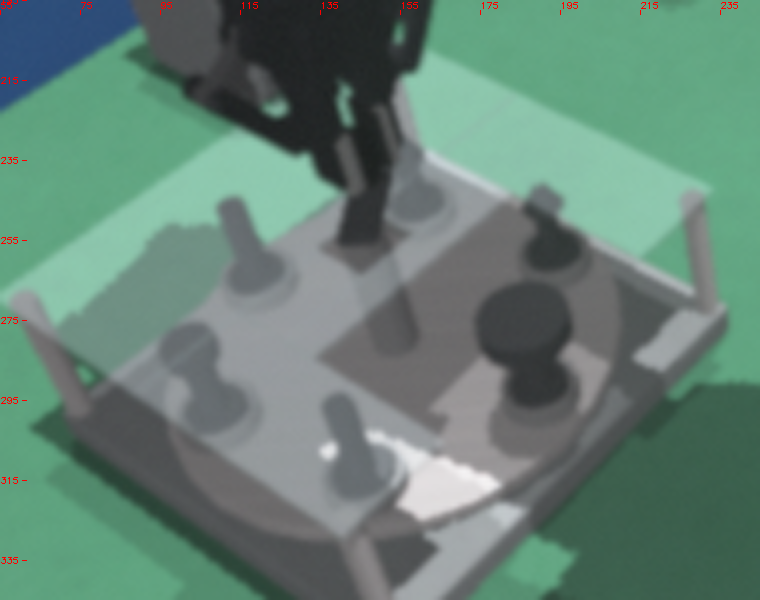

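```bash
python3 - <<'E'
from h import *
w=cams.get_image("wrist");d=cams.get_image("side")
print(onz(w,285,35,92),onz(d,186,274.5,92),two(w,(285,35),d,(186,274.5)))
print(onz(w,151,151,104),onz(w,470,151,104), "inner edge x notch")
from plan import *
A=np.array([571.5,196.]);P=load()[0][:2]
E
```

```text
[487.10034379 176.76960388  92.        ] [481.35793986 183.10074831  92.        ] (array([486.67549634, 177.84809189,  84.28301072]), np.float64(2.231975936257425))
[535.27351571 117.37016425 104.        ] [535.56991964 258.4354242  104.        ] inner edge x notch
```

{"name": "step_arm", "arguments": {"targets": [0, 0, 0, 0.2, -0.15, 0, 10, 0, 0, 0, 0.43, -0.29, 0, 10, 0, 0, 0, 0.43, -0.29, 0, 10]}}

```text
time_s: 5.08
eef_pos: [584.8, 168.5, 122.5]
orientation: [0.001, 1.0, -0.002, 0.0]
contact_force: [2.1, -3.9, 1.3]
width: 15.3
```

```bash
python3 - <<'E'
from h import *
from plan import *
apply((0,0,0),(.43,-.29,0))
s=status.sense();print(s["eef_pos"],s["contact_force"],s["wrist_torque"],s["width"])
r=cams.get_image("wrist");crop(r["frame"],150,0,250,190,3,"pics/w7.png");r=cams.get_image("side");crop(r["frame"],55,195,190,150,4,"pics/s7.png")
r=cams.get_image("scene");crop(r["frame"],280,220,160,150,4,"pics/c7.png")
E
```

```text
cmd [584.92 171.51 122.33]
[584.84138284 168.46763058 122.5092565 ] [ 2.13264643 -3.86876774  1.32793064] [-0.87234159 -0.44576272 -0.01461651] 15.325385876464786
```

View pics/w7.png

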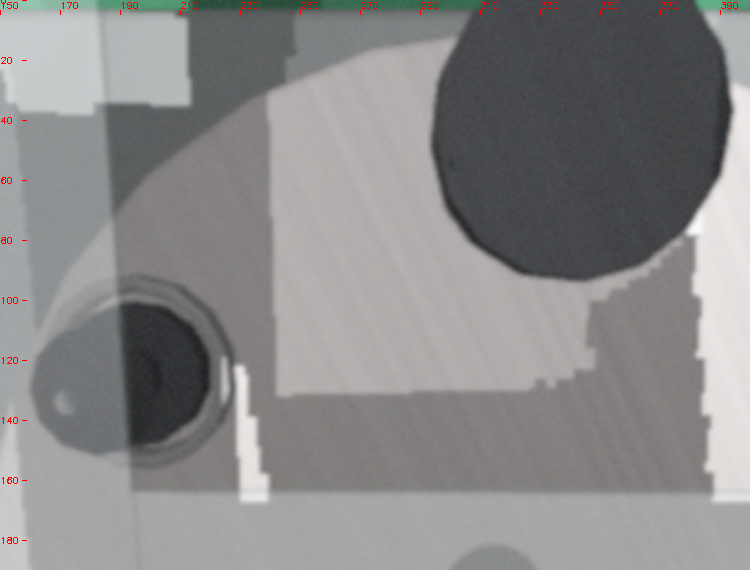

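View pics/s7.png

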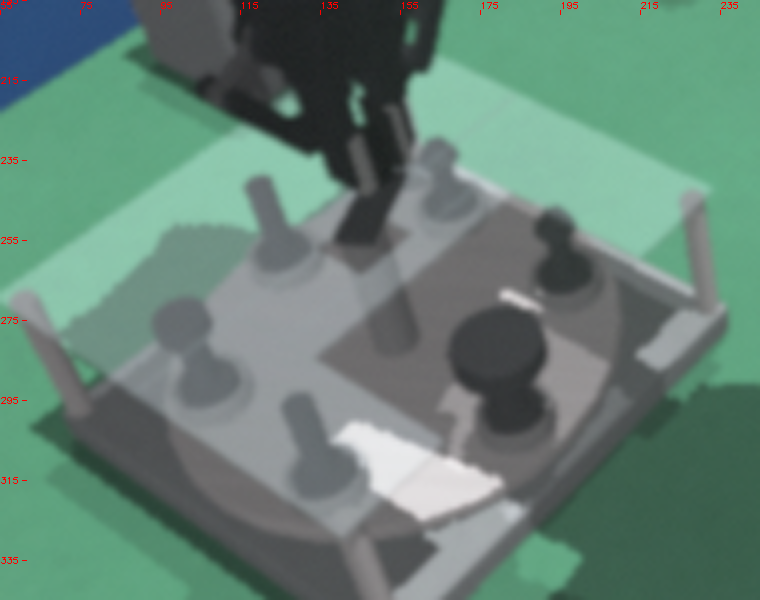

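View pics/c7.png

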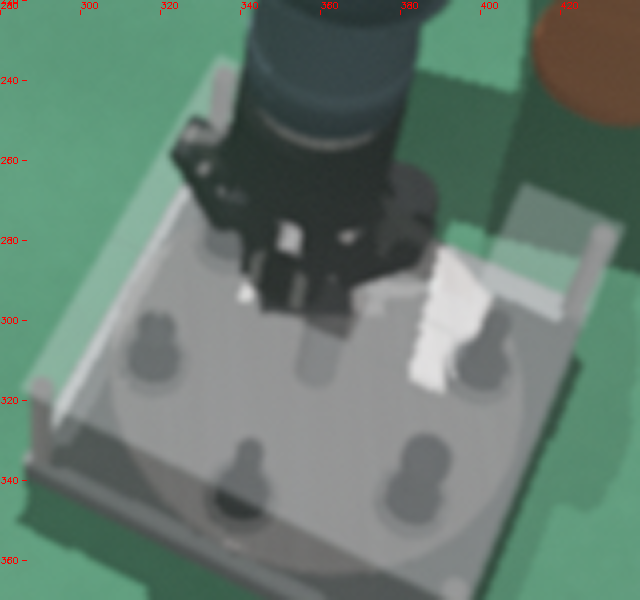

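```bash
python3 - <<'E'
from h import *
w=cams.get_image("wrist");d=cams.get_image("side")
print(onz(w,344,38,92),onz(d,179.5,280.8,92))
# window corner inner-left in wrist crop (132/3+150, 491/3), fix
print(onz(w,193,163.5,104), onz(d,135,283.8,104), "nIL/nIR side?")
for p in((482.5,134,104),(534,134,104),(534,258,104),(452.5,134,104)): print(p,proj(d,p),proj(w,p))
for p in((485,184,92),(485,196,92)): print(p,proj(d,p),proj(w,p))
print(status.sense()["eef_pos"])
E
```

```text
[484.03564167 199.63975606  92.        ] [480.8078953  200.53400519  92.        ]
[536.57790338 132.8911389  104.        ] [533.58874986 254.34453909 104.        ] nIL/nIR side?
(482.5, 134, 104) [202.56228166 253.4354586 ] [185.90061424  30.24855811]
(534, 134, 104) [182.78982643 243.26028065] [195.06112685 157.7679091 ]
(534, 258, 104) [133.22673098 285.06519172] [474.10001388 157.22349396]
(452.5, 134, 104) [214.61298987 259.63691912] [179.58130406 -57.71969942]
(485, 184, 92) [184.21133975 274.00647598] [307.85880176  40.56907072]
(485, 196, 92) [179.59500797 278.22597436] [335.49149428  40.46641475]
[584.85175456 168.4639393  122.49449016]
```

The head centre is about (483,200) in both views, against a window centre of about (483,196). That is well inside 20 mm. I'll release and rise.

{"name": "step_arm", "arguments": {"targets": [0, 0, 0, 0, 0, 0, 50, 0, 0, 0, 0, 0, 0, 50, 0, 0, 0, 0, 0, 0, 50, 0, 0, 0, 0, 0, -3, 50, 0, 0, 0, 0, 0, -6.5, 60]}}

```text
time_s: 5.95
eef_pos: [583.5, 171.2, 187.0]
orientation: [0.0, 1.0, -0.0, -0.001]
contact_force: [-0.3, 1.1, 0.3]
width: 51.3
```

```bash
python3 - <<'E'
from h import *
from plan import *
apply((0,0,0),(0,0,-6.5))
s=status.sense();print(s["eef_pos"],s["contact_force"],s["width"]);print(to((482.5,199,187)))
E
```

```text
cmd [584.92 171.51 187.33]
[583.52171196 171.1961498  187.03990955] [-0.28908849  1.11667429  0.32678874] 51.28144896374043
(array([ 0.  ,  0.  , -0.01]), array([10.24,  2.75,  0.03]))
```

Moving back so the wrist camera sees the head in full, still within reach.

{"name": "step_arm", "arguments": {"targets": [0, 0, 0, 2.5, 0.7, 0, 75, 0, 0, 0, 5.5, 1.5, -0.5, 75, 0, 0, 0, 8.5, 2.3, -1, 75, 0, 0, 0, 10.2, 2.8, -1, 75, 0, 0, 0, 10.2, 2.8, -1, 75]}}

```text
time_s: 6.58
eef_pos: [481.5, 199.6, 197.5]
orientation: [-0.0, 1.0, -0.0, -0.0]
contact_force: [0.0, -0.4, -0.2]
width: 64.0
```

```bash
python3 - <<'E'
from h import *
from plan import *
apply((0,0,0),(10.2,2.8,-1))
s=status.sense();print(s["eef_pos"],s["contact_force"],s["width"])
w=cams.get_image("wrist");cv2.imwrite("pics/w8.png",w["frame"]);d=cams.get_image("side");crop(d["frame"],55,195,190,150,4,"pics/s8.png")
print(proj(w,(483,200,92)),proj(d,(483,200,92)))
import pickle;pickle.dump((w,d),open("R8.pkl","wb"))
E
```

```text
cmd [482.93 199.53 197.33]
[481.4717502  199.62336599 197.46815571] [ 0.04794596 -0.42184869 -0.19898046] 63.979949854225964
[274.25220643 209.41754799] [178.83264395 280.10734879]
```

View pics/w8.png

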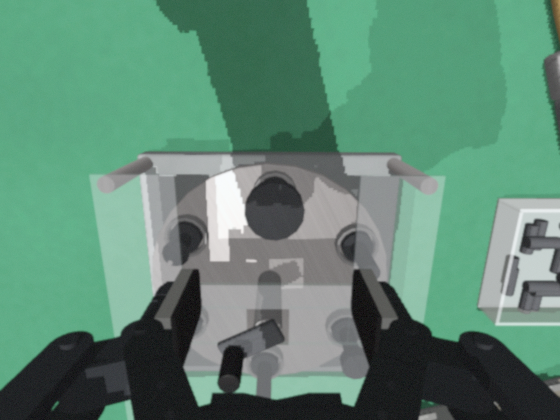

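View pics/s8.png

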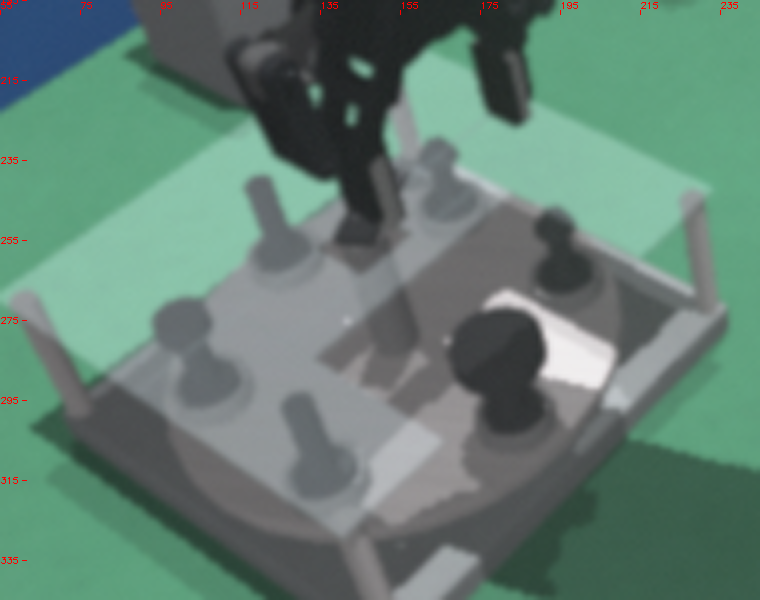

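The wrist view shows the head at (274.5,208), which is (483.5,200). I'll descend through the window with the jaws along y.

{"name": "step_arm", "arguments": {"targets": [0, 0, 0, -0.05, 0.05, 3, 75, 0, 0, 0, -0.1, 0.05, 6, 75, 0, 0, 0, -0.1, 0.05, 9, 75, 0, 0, 0, -0.1, 0.05, 11, 75, 0, 0, 0, -0.1, 0.05, 11, 75]}}

```text
time_s: 7.3
eef_pos: [482.9, 199.1, 85.5]
orientation: [0.001, 1.0, -0.001, -0.002]
contact_force: [-0.1, -0.5, -0.1]
width: 63.8
```

```bash
python3 - <<'E'
from h import *
from plan import *
apply((0,0,0),(-.1,.05,11))
s=status.sense();print(s["eef_pos"],s["contact_force"],s["width"])
w=cams.get_image("wrist");cv2.imwrite("pics/w9.png",w["frame"]);d=cams.get_image("side");crop(d["frame"],55,195,190,150,4,"pics/s9.png")
E
```

```text
cmd [483.93 200.03  87.33]
[482.89568725 199.05177283  85.50381001] [-0.13513    -0.53652275 -0.08326638] 63.75797760906515
```

View pics/w9.png

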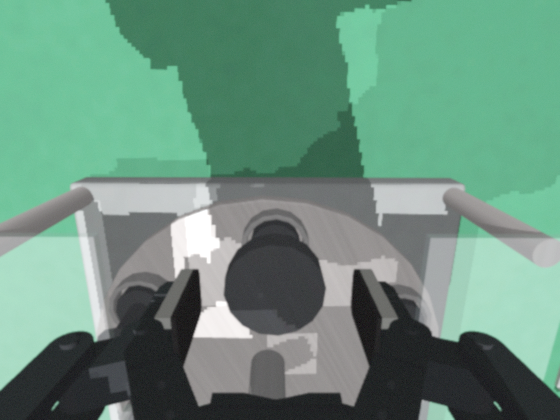

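View pics/s9.png

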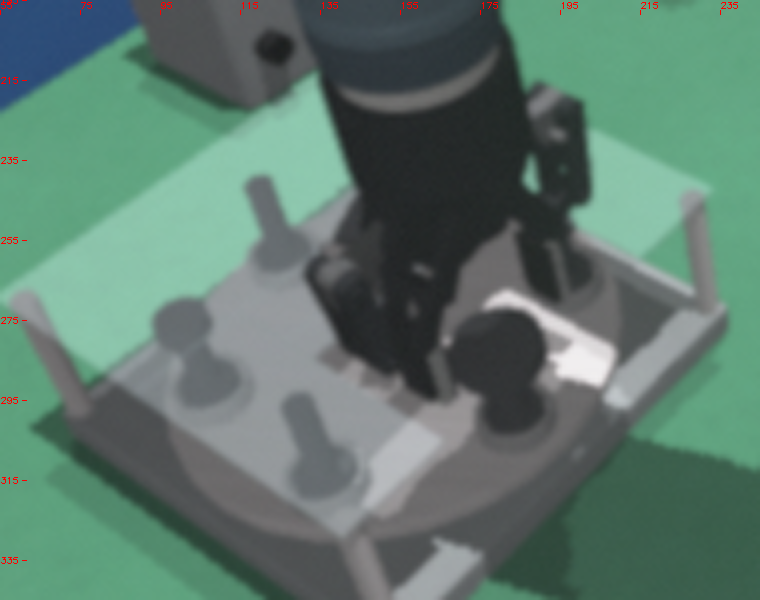

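{"name": "step_arm", "arguments": {"targets": [0, 0, 0, 0, 0, 0.8, 75, 0, 0, 0, 0, 0, 1.6, 75, 0, 0, 0, 0, 0, 2.3, 75, 0, 0, 0, 0, 0, 2.3, 75]}}

```text
time_s: 7.9
eef_pos: [482.9, 199.6, 63.5]
orientation: [0.0, 1.0, -0.0, -0.001]
contact_force: [-0.5, 0.8, -0.4]
width: 64.0
```

{"name": "step_arm", "arguments": {"targets": [0, 0, 0, 0, 0, 0, 50, 0, 0, 0, 0, 0, 0, 40, 0, 0, 0, 0, 0, 0, 40, 0, 0, 0, 0, 0, 0, 40, 0, 0, 0, 0, 0, 0, 40], "newtons": 40}}

```text
time_s: 8.52
eef_pos: [483.9, 199.9, 64.6]
orientation: [0.001, 1.0, 0.0, 0.0]
contact_force: [-1.5, -0.8, 3.9]
width: 42.6
```

```bash
python3 - <<'E'
from h import *
from plan import *
apply((0,0,0),(0,0,2.3))
s=status.sense();print(s["eef_pos"],s["contact_force"],s["width"])
w=cams.get_image("wrist");cv2.imwrite("pics/w10.png",w["frame"]);d=cams.get_image("side");crop(d["frame"],55,195,190,150,4,"pics/s10.png")
E
```

```text
cmd [483.93 200.03  64.33]
[483.94129658 199.86306703  64.64979738] [-1.50383904 -0.78912458  3.85016426] 42.623476934555185
```

View pics/w10.png

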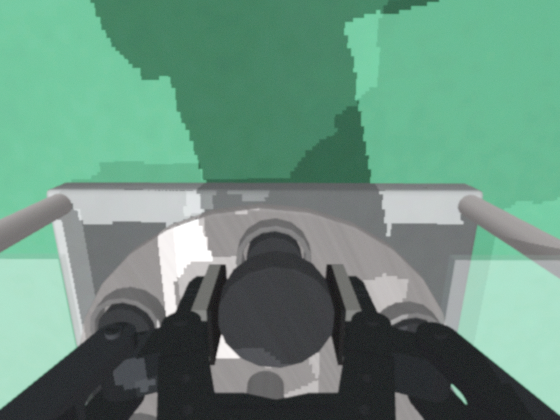

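View pics/s10.png

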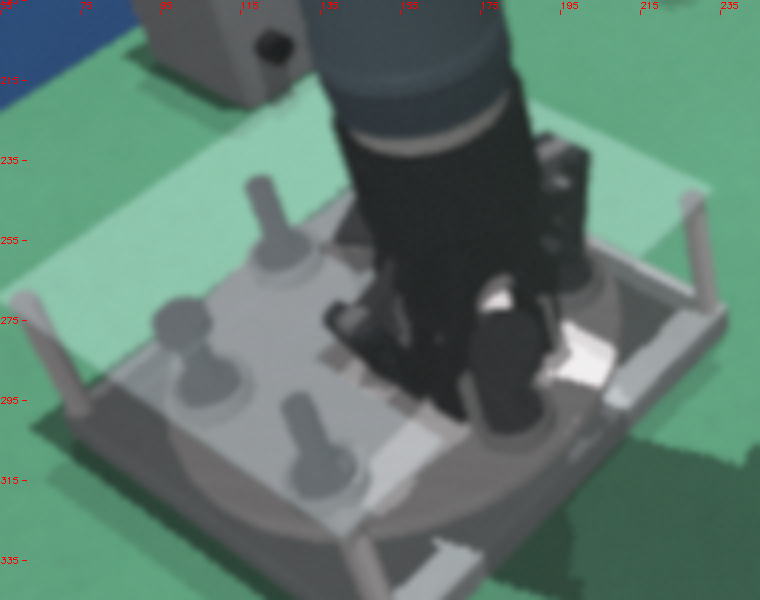

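The head is held (42.6 mm opening, head centred between the pads). I'll lift straight up.

{"name": "step_arm", "arguments": {"targets": [0, 0, 0, 0, 0, -0.5, 30, 0, 0, 0, 0, 0, -1.5, 30, 0, 0, 0, 0, 0, -3, 30, 0, 0, 0, 0, 0, -4.5, 30, 0, 0, 0, 0, 0, -4.5, 30], "newtons": 50}}

```text
time_s: 9.25
eef_pos: [485.2, 200.3, 111.3]
orientation: [0.0, 1.0, 0.001, 0.002]
contact_force: [-0.3, -0.8, -2.4]
width: 42.6
```

```bash
python3 - <<'E'
from h import *
from plan import *
apply((0,0,0),(0,0,-4.5))
s=status.sense();print(s["eef_pos"],s["contact_force"],s["width"])
w=cams.get_image("wrist");cv2.imwrite("pics/w11.png",w["frame"]);d=cams.get_image("side");crop(d["frame"],55,195,190,150,4,"pics/s11.png")
E
```

```text
cmd [483.93 200.03 109.33]
[485.24268388 200.27636993 111.30709737] [-0.32920886 -0.79810022 -2.42007511] 42.558231854524486
```

View pics/s11.png

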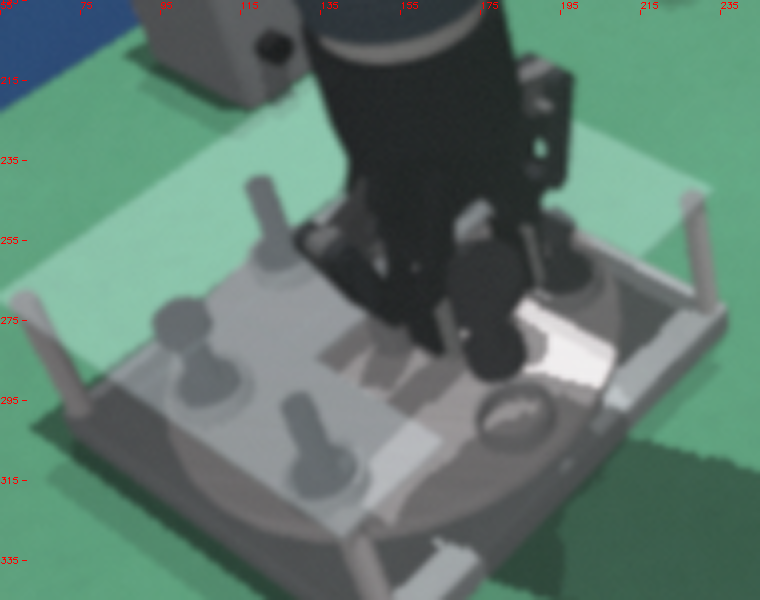

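View pics/w11.png

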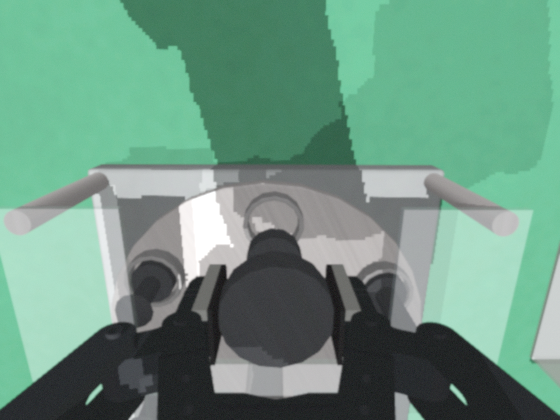

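The holder is clear of its empty cup at side (184,299), and the weight reads 2.4 N. I'll lift further, then travel.

{"name": "step_arm", "arguments": {"targets": [0, 0, 0, 0, 0, -2, 30, 0, 0, 0, 0, 0, -4.5, 30, 0, 0, 0, 0, -0.5, -6.5, 30, 0, 0, 0, 0.2, -2.5, -7.5, 30, 0, 0, 0, 0.4, -5.5, -7.5, 30]}}

```text
time_s: 9.98
eef_pos: [479.6, 143.8, 184.5]
orientation: [-0.0, 1.0, -0.0, 0.0]
contact_force: [0.2, -1.1, -2.0]
width: 42.3
```

{"name": "step_arm", "arguments": {"targets": [0, 0, 0, 0.3, -3.5, 0, 30, 0, 0, 0, 0.6, -7.5, 0, 30, 0, 0, 0, 0.9, -11.5, 0, 30, 0, 0, 0, 1.2, -15.5, 0, 30, 0, 0, 0, 1.5, -20, 0, 30]}}

```text
time_s: 10.6
eef_pos: [462.9, -57.0, 183.4]
orientation: [0.001, 1.0, 0.0, -0.001]
contact_force: [0.2, -0.1, -2.2]
width: 42.3
```

```bash
python3 - <<'E'
from h import *
from plan import *
apply((0,0,0),(.4,-5.5,-7.5));apply((0,0,0),(1.5,-20,0))
s=status.sense();print(s["eef_pos"],s["contact_force"],s["width"])
print(to((454.3,-259.5,150)))
E
```

```text
cmd [479.92 145.03 184.33]
cmd [464.88 -54.96 184.33]
[462.89445995 -57.01591727 183.42536929] [ 0.21752077 -0.09617356 -2.1814823 ] 42.347947018981614
(array([ 0.  ,  0.  , -0.01]), array([  1.05, -20.45,   3.43]))
```

{"name": "step_arm", "arguments": {"targets": [0, 0, 0, 0.3, -5, 0, 30, 0, 0, 0, 0.6, -10, 0, 30, 0, 0, 0, 0.8, -15, 0.5, 30, 0, 0, 0, 1, -19, 1.5, 30, 0, 0, 0, 1.05, -20.4, 2.4, 30]}}

```text
time_s: 11.22
eef_pos: [452.2, -261.5, 159.1]
orientation: [0.002, 1.0, 0.0, -0.001]
contact_force: [0.2, 0.5, -1.9]
width: 42.6
```

{"name": "step_arm", "arguments": {"targets": [0, 0, 0, 0, 0, 1, 30, 0, 0, 0, 0, 0, 2.2, 30, 0, 0, 0, 0, 0, 3.2, 30, 0, 0, 0, 0, 0, 3.2, 30]}}

```text
time_s: 11.72
eef_pos: [453.1, -257.7, 127.2]
orientation: [-0.0, 1.0, 0.001, -0.001]
contact_force: [-0.5, 0.9, -1.9]
width: 42.3
```

```bash
python3 - <<'E'
from h import *
from plan import *
apply((0,0,0),(1.05,-20.4,2.4));apply((0,0,0),(0,0,3.2))
s=status.sense();print(s["eef_pos"],s["contact_force"],s["width"])
w=cams.get_image("wrist");cv2.imwrite("pics/w12.png",w["frame"]);d=cams.get_image("side");crop(d["frame"],240,95,140,120,5,"pics/s12.png");c=cams.get_image("scene");crop(c["frame"],150,120,130,120,5,"pics/c12.png")
p=s["eef_pos"];b=[p[0],p[1],p[2]-32.6];print(b,proj(d,b),proj(c,b),proj(d,(454.2,-259.5,48)),proj(c,(454.2,-259.5,48)))
E
```

```text
cmd [ 454.34 -258.96  160.33]
cmd [ 454.34 -258.96  128.33]
[ 453.08354296 -257.69430443  127.21687464] [-0.45606331  0.86756398 -1.91361087] 42.31063309961889
[np.float64(453.0835429632463), np.float64(-257.6943044297781), np.float64(94.61687464160721)] [317.89844581 164.7320701 ] [210.47726969 184.69797113] [317.19481164 179.50402272] [211.73514462 196.90151775]
```

View pics/s12.png

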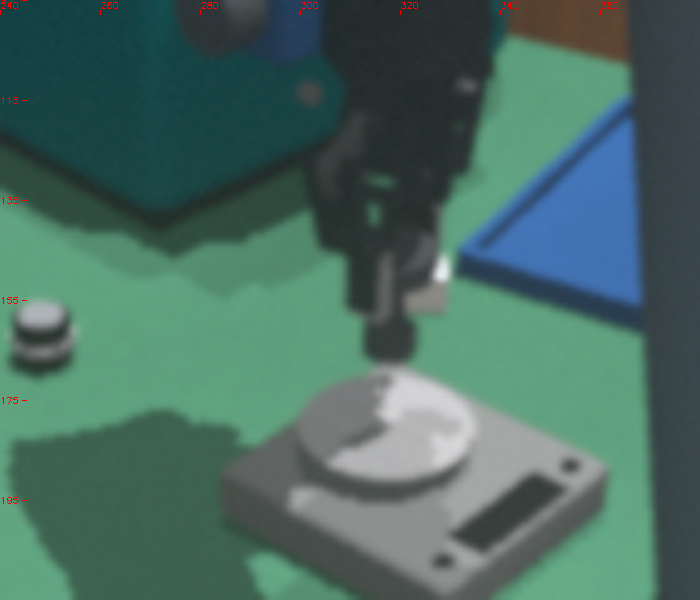

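View pics/c12.png

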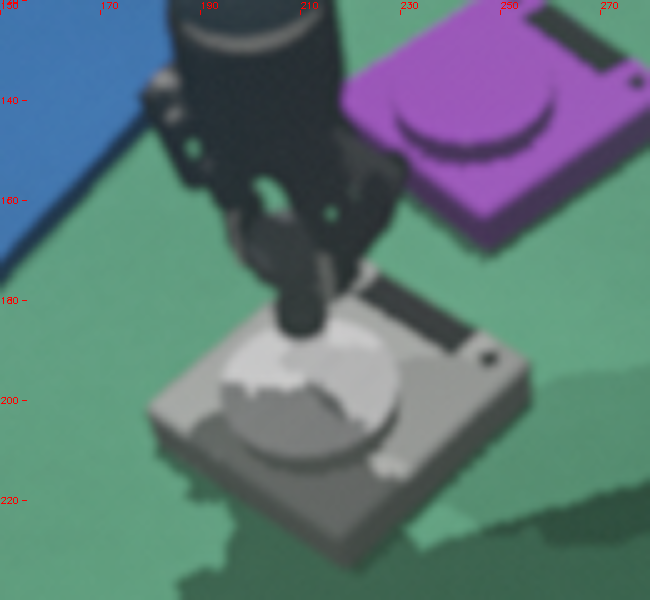

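View pics/w12.png

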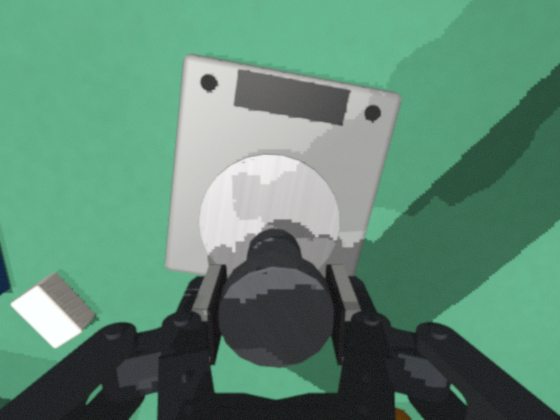

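The foot's underside is at side (318,165) and scene (210,185), both matching the prediction. Both views put it over the grey pan, and the purple look-alike is well to the side. I'll lower it.

{"name": "step_arm", "arguments": {"targets": [0, 0, 0, 0, 0, 1.2, 30, 0, 0, 0, 0, 0, 2.4, 30, 0, 0, 0, 0, 0, 3.4, 30, 0, 0, 0, 0, 0, 4, 30, 0, 0, 0, 0, 0, 4, 30]}}

```text
time_s: 12.5
eef_pos: [453.2, -258.8, 87.6]
orientation: [0.001, 1.0, 0.0, -0.001]
contact_force: [0.3, 0.5, -0.8]
width: 42.3
```

{"name": "step_arm", "arguments": {"targets": [0, 0, 0, 0, 0, 0.2, 30, 0, 0, 0, 0, 0, 0.4, 30, 0, 0, 0, 0, 0, 0.4, 30]}}

```text
time_s: 12.88
eef_pos: [453.7, -259.2, 84.3]
orientation: [0.0, 1.0, 0.0, 0.0]
contact_force: [-0.0, -0.0, -2.0]
width: 42.4
```

```bash
python3 - <<'E'
from h import *
from plan import *
apply((0,0,0),(0,0,4.4))
s=status.sense();print(s["eef_pos"],s["contact_force"],s["wrist_torque"])
d=cams.get_image("side");crop(d["frame"],270,115,110,100,6,"pics/s13.png")
E
```

```text
cmd [ 454.34 -258.96   84.33]
[ 453.72532069 -259.17827986   84.30745899] [-2.79287777e-04 -1.96278729e-02 -1.99444343e+00] [0.0180529  0.05160263 0.0254626 ]
```

View pics/s13.png

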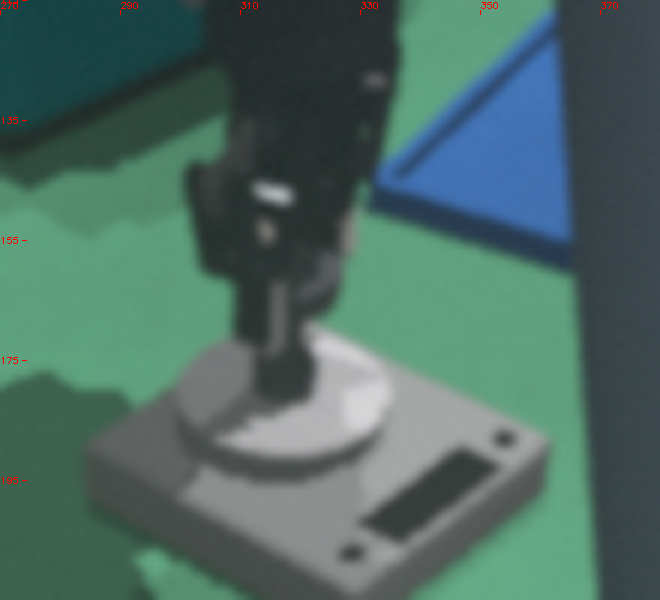

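{"name": "step_arm", "arguments": {"targets": [0, 0, 0, 0, 0, 0.1, 30, 0, 0, 0, 0, 0, 0.2, 30, 0, 0, 0, 0, 0, 0.2, 30]}}

```text
time_s: 13.3
eef_pos: [453.6, -259.1, 82.2]
orientation: [0.0, 1.0, 0.0, -0.0]
contact_force: [0.3, 0.0, -1.8]
width: 42.6
```

{"name": "step_arm", "arguments": {"targets": [0, 0, 0, 0, 0, 0.1, 30, 0, 0, 0, 0, 0, 0.1, 30]}}

```text
time_s: 13.55
eef_pos: [453.7, -259.1, 81.2]
orientation: [0.0, 1.0, 0.0, -0.0]
contact_force: [-0.1, 0.0, -2.2]
width: 42.5
```

{"name": "step_arm", "arguments": {"targets": [0, 0, 0, 0, 0, 0.1, 30, 0, 0, 0, 0, 0, 0.1, 30]}}

```text
time_s: 13.8
eef_pos: [453.8, -259.2, 80.3]
orientation: [0.001, 1.0, 0.0, 0.0]
contact_force: [0.6, -0.4, -1.2]
width: 42.4
```

Contact is beginning (−2.2 to −1.2 N). I'll go 1 mm lower.

{"name": "step_arm", "arguments": {"targets": [0, 0, 0, 0, 0, 0.1, 30, 0, 0, 0, 0, 0, 0.1, 30]}}

```text
time_s: 14.05
eef_pos: [453.8, -259.2, 79.4]
orientation: [0.0, 1.0, -0.0, 0.0]
contact_force: [-0.5, 1.0, 1.0]
width: 42.3
```

The pan now carries the weight. I'll open and then rise.

{"name": "step_arm", "arguments": {"targets": [0, 0, 0, 0, 0, 0, 60, 0, 0, 0, 0, 0, 0, 80, 0, 0, 0, 0, 0, 0, 85, 0, 0, 0, 0, 0, 0, 85]}}

```text
time_s: 14.55
eef_pos: [453.7, -259.2, 79.3]
orientation: [0.0, 1.0, 0.0, 0.0]
contact_force: [-0.9, -0.3, -0.4]
width: 72.8
```

```bash
python3 - <<'E'
from h import *
s=status.sense();print(s["eef_pos"],s["contact_force"],s["width"])
w=cams.get_image("wrist");cv2.imwrite("pics/w14.png",w["frame"])
E
```

```text
[ 453.72954548 -259.15211138   79.29418934] [-0.9162754  -0.3475967  -0.35004124] 72.76802065290578
```

View pics/w14.png

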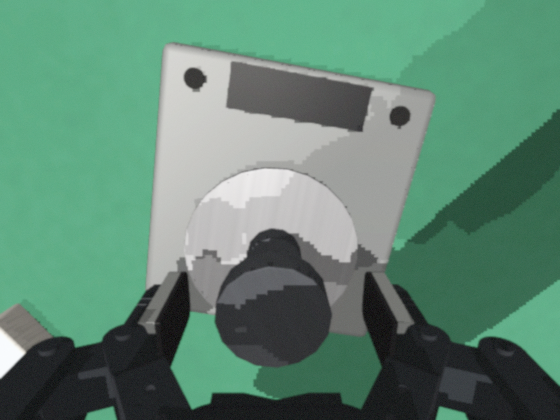

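Both pads are clear of the head, at columns 190 and 362 against 216–331. I'll rise straight up.

{"name": "step_arm", "arguments": {"targets": [0, 0, 0, 0, 0, -1.5, 85, 0, 0, 0, 0, 0, -4, 85, 0, 0, 0, 0, 0, -8, 85, 0, 0, 0, 0, 0, -12, 85, 0, 0, 0, 1, 0, -14, 85]}}

```text
time_s: 15.22
eef_pos: [445.1, -260.0, 223.0]
orientation: [0.0, 1.0, -0.002, 0.002]
contact_force: [0.8, -0.5, -0.3]
width: 72.7
```

{"name": "step_arm", "arguments": {"targets": [0, 0, 0, 0, 4, 0, 85, 0, 0, 0, 0, 8, 0, 85, 0, 0, 0, 0, 12, 0, 85, 0, 0, 0, 0, 12, 0, 85, 0, 0, 0, 0, 12, 0, 85]}}

```text
time_s: 15.85
eef_pos: [444.2, -139.7, 220.1]
orientation: [0.0, 1.0, -0.001, 0.001]
contact_force: [0.9, -0.4, -0.1]
width: 72.7
```

```bash
python3 - <<'E'
from h import *
s=status.sense();print(s["eef_pos"],s["contact_force"],s["width"])
d=cams.get_image("side");c=cams.get_image("scene")
crop(d["frame"],270,125,110,90,6,"pics/s15.png");crop(c["frame"],170,140,100,90,6,"pics/c15.png");cv2.imwrite("pics/s15f.png",d["frame"]);cv2.imwrite("pics/c15f.png",c["frame"])
t=(454.2,-259.5,106);print(proj(d,t),proj(c,t))
E
```

```text
[ 444.2281474  -139.66416614  220.09508503] [ 0.88945909 -0.38906316 -0.05899455] 72.74962087324504
[318.03594055 160.40049623] [209.08658592 181.66100752]
```

View pics/s15.png

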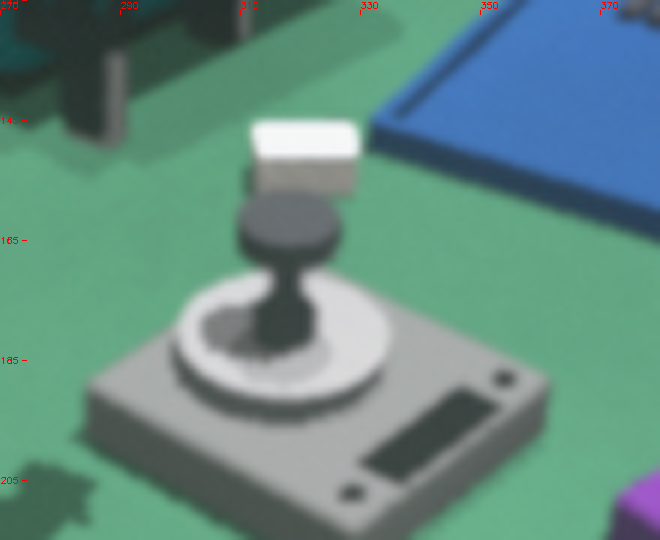

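View pics/c15.png

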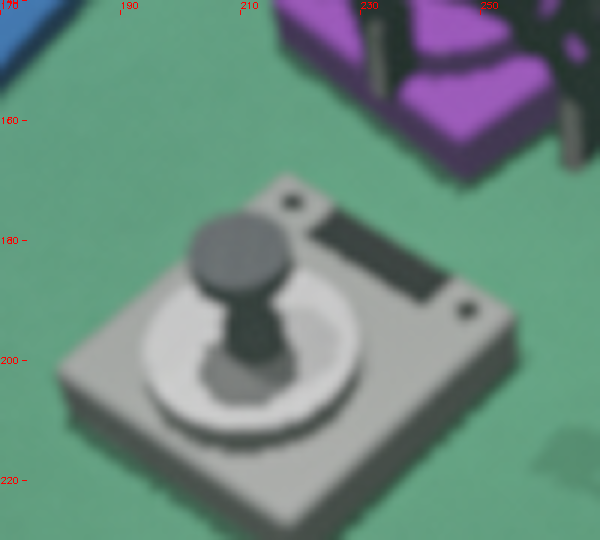

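View pics/c15f.png

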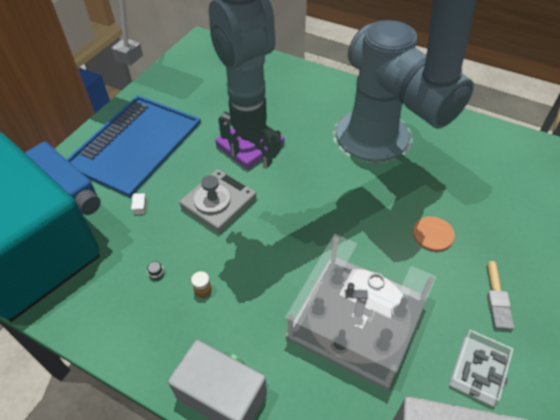

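View pics/s15f.png

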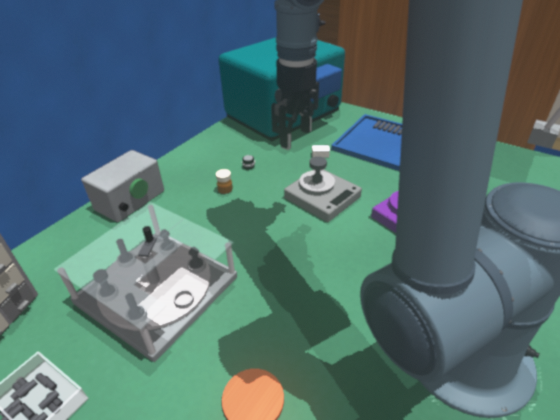

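The head top is at side (317,161) and scene (210,182). A holder standing upright at the pan's centre would show at (318,160.4) and (209,181.7). The five other holders stand, and the loupe, jar and block are where they were. Handing in.

```bash
python3 -c "
from bench import ctrl
print(ctrl.finish_job())"
```

```text
the job is handed in; nothing more can be done
None
```

The wide-headed holder now stands upright on the grey scale's pan, and the job was handed in at about 16 s of the 56 s allowed. No verdict was reported.

- **Turning:** I gripped the crank knob and led it about 93° clockwise. That left the holder about 4 mm from the window's centre, inside the 20 mm limit, and I did not trim it further. Forces while turning stayed around 6 N.
- **Moving:** I lifted the holder by its head straight up through the window. I then lowered it onto the pan in 1 mm steps until the pan took its weight, with about 1 N of net upward force on the gripper.
- **Last checks:** In both outside views its head top lies within about 1 pixel (a few mm) of where an upright holder at the pan's centre should appear. The five other holders stand in their cups. The loupe, jar and block look unmoved, and the arm is clear of everything.
- **Disagreements:** The views differed by 2–3 mm on the pan's centre. They differed by a few mm more on some points near the carousel. The arm also trailed its commanded position by up to 3 mm right after moves. None of this mattered at the tolerances given.

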